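# Brush out the cup, then draw the inspection lamp arm to the red mark and hold it

### The job

Scrub out the steel cup on the green lamp stand with the long brush: push it in until its black disc is down at the cup's rim, draw it up at least half way, push it fully in again, then stand the brush back in its blue holder and let it go. Then pinch the lamp arm's black handle so that the red lock button is squeezed right in, and draw the arm out until its orange pointer is level with the red mark, so that the lamp is over the cup. Finish while still holding the arm there, button squeezed (a spring pulls it back if let go), and leave everything else on the bench where it is.

Things in the scene. Friction and masses are not known exactly. Their poses are not given: they have to be found in the camera images.
- stand: Green fixed lamp stand, base 150 (x) by 420 (y) by 12 mm. Its y axis is the way the lamp arm extends, its x axis points across to the white scale ledge (x 80 to 96, top at z 100 mm, ticks each 10 mm). Origin on the bench under the arm's line. The dark tube carrying the arm ends at y -90 mm, top z 135 mm; by its mouth a brass lug (x 23 to 30, y -105 to -98 mm) rises to z 154 mm.
- cup_rim (a point): Centre of the mouth of the steel cup on the stand, 102 mm above the bench. Outside diameter 60, bore 38, 75 mm deep, bore centre on the arm's line. Cup and red mark sit on one clamped carriage, too stiff to move, that stands elsewhere along the stand's y axis each time.
- red_mark (a point): Tip of the red index mark at the white scale, level along the stand's y with the bore centre and 92 mm along its x from it, 108 mm above the bench; axes as the stand's. The red post that carries it is no higher.
- pointer (a point): Tip of the orange pointer that sticks out from the lamp head over the scale (87 mm along the stand's x from the arm's line), 112 mm above the bench; moves with the arm. The arm is right when this is level with red_mark along the stand's y. The black lamp head (34 mm diameter, z 105 to 131 mm) is on the arm's line at the same y.
- lamp_arm (a joint): Extension of the telescoping lamp arm (20 mm square bar) in m: 0 = home (in, locked), grows as it slides out along the stand's +y, up to 0.13; 0.055 to 0.12 at the mark. A return spring pulls it in with 2 to 5 N. Locked at 0 until the lock button is squeezed in by more than about 6 mm.
- handle: The sliding lamp arm (bar, lamp head, pointer) with its black upright handle on top, 30 (stand x) by 24 (stand y) by 56 mm high; origin at the centre of the handle's underside, 130 mm above the bench, 55 mm behind (stand -y of) the pointer and lamp head; its axes are the stand's. Handle top 186 mm above the bench. The lock button is on its +x side.
- handle_grip (a point): Where to pinch the handle: 30 mm above its underside (160 mm above the bench), midway between the handle's plain face (-x) and the button's face when squeezed in (32 mm across). The fingers come from above and close along the stand's x axis; 40 mm across before squeezing.
- button_face (a point): Centre of the outer face of the red lock button, a paddle 20 mm wide (y) and 38 mm high on the handle's +x side, standing out 10 mm from the handle. Moves along the stand's -x when squeezed.
- lock_button (a joint): How far the lock button is squeezed in, m: 0 = out (locked), 0.008 = fully in. Spring: 3 N to begin, 8 N fully in; comes out when let go.
- brush: Loose long brush, upright, 150 mm long, 0.08 to 0.17 kg; origin at its lower tip, z up along it. Copper bristles 31 mm wide (solid core 16 mm) in the lowest 54 mm, black cone, 48 mm black stop disc at 70 to 74 mm, then a yellow handle 22 mm in diameter to the top. It hangs in its holder by the disc. In the cup the disc meets the rim with the tip 5 mm above the floor.
- brush_grip (a point): Where to grip the brush: on its axis, 130 mm above the tip, 20 mm below the top of the yellow handle.
- holder_rim (a point): Centre of the top rim of the blue round brush holder (fixed to the bench), 100 mm above the bench. Outside diameter 56, hole 34 mm, 94 mm deep. The brush is seated when its disc lies on this rim (brush tip 70 mm below).
- can: Bystander, leave it alone: grey can, 66 mm diameter, 115 mm high; origin at its underside. It and the brush holder swap places.
- screwdriver: Bystander, leave it alone: red-handled screwdriver lying flat, 160 mm long.
- wrench: Bystander, leave it alone: steel spanner lying flat, 140 mm long.
- gear: Bystander, leave it alone: dark steel gear lying flat, 90 mm diameter, 30 mm high with its hub.
- bushing: Bystander, leave it alone: brass bushing standing upright, 52 mm diameter, 40 mm high.
- plate: Bystander, leave it alone: steel plate 90 by 60 by 16 mm, lying flat.
- centre_punch: Bystander, leave it alone: small steel turned part standing upright, 40 mm diameter foot, 60 mm high.

How it is judged:
On the way, in this order (a step that is already met when the one before it is completed fails the run):
1. the brush is fully in the cup (tip within 15 mm of the cup's floor) (horizontal distance between brush and cup_rim below 0.015 m and angle between brush's own z axis and vertical below 0.2 rad and z of brush in the frame of cup_rim below -0.06 m), for 0.1 s.
2. the brush is drawn up (tip at least 32 mm above the cup's floor) (horizontal distance between brush and cup_rim below 0.015 m and angle between brush's own z axis and vertical below 0.2 rad and z of brush in the frame of cup_rim above -0.043 m), for 0.05 s.
3. the brush is fully in the cup again (all of step 1), for 0.1 s.
4. the brush stands in its holder again, let go (horizontal distance between brush and holder_rim below 0.01 m and z of brush in the frame of holder_rim below -0.064 m and angle between brush's own z axis and vertical below 0.12 rad and contact force between each of the arm, the fingers and brush below 0.1 N), for 0.2 s.
5. the lock button is squeezed in by the fingers while the arm is still home (value of joint lock_button above 0.006 m and value of joint lamp_arm below 0.008 m and contact force between the fingers and handle above 1 N), for 0.1 s.
At the end, for the whole second after the job is handed in: The lamp arm is held still by the fingers with its pointer within 4 mm of the red mark and the lock button squeezed in by more than 6 mm; the brush stands upright in its holder (within 10 mm of the axis, disc within 6 mm of the rim), not touched (all of step 4 and y of pointer in the frame of red_mark between -0.004 and 0.004 m and velocity of joint lamp_arm between -0.01 and 0.01 m/s and value of joint lock_button above 0.006 m and contact force between the fingers and handle above 2 N); the arm keeps its last pose, push and grip.
It fails at once if one of the other things on the bench was shifted by more than 30 mm (distance of any of can, screwdriver, wrench, gear, bushing, plate, centre_punch from where it was at the start of the episode above 0.03 m).
It fails at once if the can, the bushing or the turned part was tipped over (angle between any of can, bushing, centre_punch's own z axis and vertical above 0.5 rad).
It also fails if it takes over 59 s, if anything falls off the work surface, if the arm or the gripper's body presses on something with over 40 N, if the wrist force passes 120 N, or if a joint passes its speed limit or range.

### The arm

A 6-joint arm with a two-finger parallel gripper is mounted at the origin on the work surface. World frame = base frame: x ahead of the robot, y to its left, z up, the work surface at z = 0. Lengths are in m, angles in rad, forces in N, time in s.
With the tool pointing down it reaches from about 0.325 to 0.775 m from the base axis. Payload 9.3 kg.
Tool frame: the origin (TCP) lies at the very end of the fingers, on their centre line; the grasp point (between the pads) lies 19 mm behind it; z points along the fingers, y is the direction in which the jaws open and shut (so a half turn about z gives the same grasp; the last joint's range is limited). The gripper opens to 85 mm and grips with 20 to 120 N. Pads are 22 mm wide; open, the fingers measure 114 mm over their backs; the gripper's body (76 mm by 85 mm) begins 54 mm behind the grasp point. The pads swing forward as they close: fully open they stand 13 mm farther back than shut.
Start: joints at [-1.379, 0.259, 0.021, 1.334, 0, 1.418], TCP at [0.186, -0.518, 0.231] pointing down, gripper open.
Joint ranges: [-3.04, 3.04], [-0.91, 1.82], [-1.04, 1.36], [-1.92, 1.95], [-1.52, 1.45], [-3.14, 3.14]. Speed limits (rad/s): [2.22, 2.22, 2.79, 3.14, 3.14, 3.14].

### API

Orientations are given as a rotation vector (axis times angle).
In Python, from bench import * gives the robot as it stands. Calls block until the motion is done:
- move_to(position, orientation): joint-space move of the TCP to a pose.
- move_straight(position, ori=None, velocity=0.15, threshold=None): straight line of the TCP; ori=None keeps the orientation; velocity is the mean speed in m/s. With threshold (N) it stops when the force on the tool has changed by that much, and returns True; else False.
- move_j(angles): joint-space move.
- gripper_open() and clamp(strength=None): open the fingers fully, or close them until they stop; strength is the grip in N (None keeps the last).
- sleep(seconds).
- ik(position, orientation): joint angles nearest the present ones, or None.
- camera(name): name is "scene" or "top" or "wrist"; returns (picture, depth): 420x560x3 uint8, red, green, blue; 420x560 float32, m along the optical axis (not along the pixel's ray), 0 where there is no reading.
- camera_info(name): a dict with "camera_matrix" (3x3 intrinsics, pixels), "rvec" (rotation vector, rad) and "tvec" (3), from world to camera coordinates, as OpenCV has them. Camera axes: x right, y down, z forward; pixel columns grow to the right and rows downward; lengths in m; the calibration is good to about 2 mm. A picture is of the moment at which its call begins: read the wrist's pose just before it. camera_info takes no time and is no camera call; for the wrist camera it gives the pose at the moment of the call.
A pose or a line that the arm cannot do raises IKError and nothing moves.
- hand_in(): hands the job in, once; it reports no verdict.
Readings, each from a call of its own:
- current_clock(): time.
- current_joint_positions(): joint angles.
- current_joint_vel(): joint speeds.
- current_joint_efforts(): joint torques, N m.
- current_tool_pos(): TCP position.
- current_ee_rot(): TCP orientation.
- current_ft_force(): force on the tool from outside, world axes, zero at the start.
- current_ft_torque(): the same for the moment, N m.
- current_width(): finger opening in m.
Only numpy, scipy, OpenCV 4.12 (cv2) and the standard library are available. Lean on these libraries where they do the work, as an engineer would, in place of code of your own. Each camera call takes 0.05 s, during which the arm holds its last target.

## Working session

There is one attempt and no reset: what is moved stays moved. The work goes in short steps, each a Python script; the robot and the scene stay as the last script left them, time stands still between calls to the robot, and variables do not carry over. Pictures are saved under pics/ and viewed, and the job is handed in when it is done.

```bash
mkdir -p pics; ls; python3 - <<'E'
from bench import *
import cv2,numpy as np
print(current_clock(),current_tool_pos(),current_ee_rot(),current_width())
for n in ["scene","top","wrist"]:
    i=camera_info(n);p,d=camera(n)
    cv2.imwrite(f"pics/{n}0.png",p[:,:,::-1]);np.savez(f"pics/{n}0.npz",p=p,d=d,K=i["camera_matrix"],r=i["rvec"],t=i["tvec"])
    print(n,i)
E
```

```text
pics
0.0 [ 0.18584565 -0.51735427  0.23065901] [-3.09370057e+00 -5.38736793e-01  7.93088950e-05] 0.08508591236139341
scene {'camera_matrix': array([[472.58000078,   0.        , 280.38777242],
       [  0.        , 472.58000078, 202.25929646],
       [  0.        ,   0.        ,   1.        ]]), 'rvec': array([ 1.64619362,  2.21085228, -0.62416465]), 'tvec': array([ 0.16844124, -0.39970329,  1.44398448])}
top {'camera_matrix': array([[477.01558648,   0.        , 283.19922719],
       [  0.        , 477.01558648, 207.99839347],
       [  0.        ,   0.        ,   1.        ]]), 'rvec': array([ 2.14901689, -2.17872601,  0.11242678]), 'tvec': array([-7.67047210e-05,  5.33940376e-01,  1.23330815e+00])}
wrist {'camera_matrix': array([[311.01430845,   0.        , 279.60396556],
       [  0.        , 311.01430845, 210.05442438],
       [  0.        ,   0.        ,   1.        ]]), 'rvec': array([-2.36797754,  1.66511692,  0.24458648]), 'tvec': array([-0.5504286 , -0.03754236,  0.37800314])}
```

View pics/scene0.png

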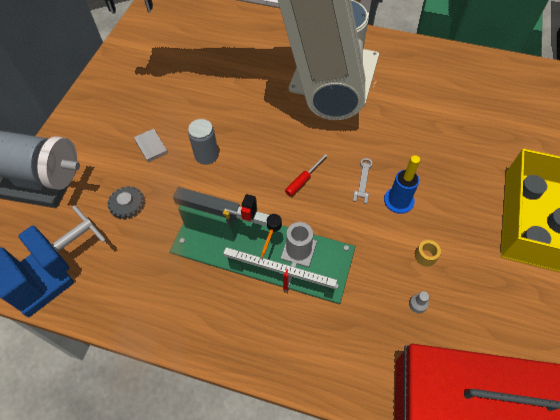

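View pics/top0.png

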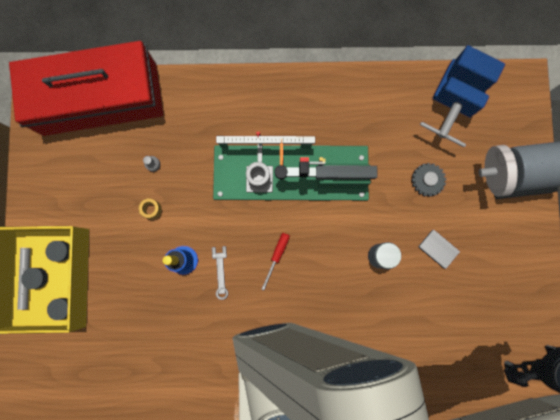

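View pics/wrist0.png

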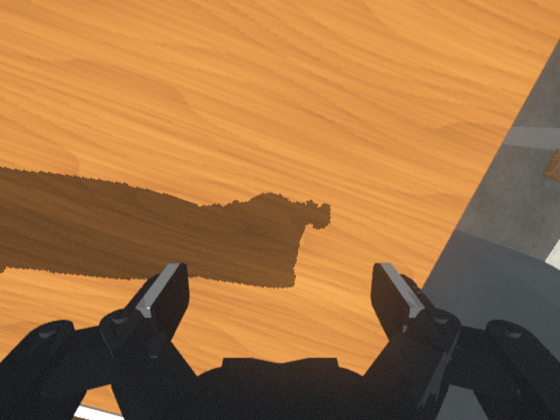

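The top view has world +x up and +y left. The stand is near (290,172) with its ledge to the top, the cup is at (258,175), the handle at (305,168), the blue holder with the yellow brush at (180,260), and the can at (386,256). Next I'll measure from depth and rays.

```bash
cat > h.py <<'E'
import cv2,numpy as np
class Cam:
    def __init__(s,f):
        z=np.load(f);s.p=z['p'];s.d=z['d'];s.K=z['K'];s.R=cv2.Rodrigues(z['r'])[0];s.t=z['t'].ravel()
        v,u=np.mgrid[0:420,0:560];q=np.stack([(u-s.K[0,2])/s.K[0,0],(v-s.K[1,2])/s.K[1,1],np.ones(u.shape)],-1)*s.d[...,None]
        s.W=(q-s.t)@s.R; s.W[s.d==0]=np.nan
        s.hsv=cv2.cvtColor(s.p,cv2.COLOR_RGB2HSV)
    def ray(s,u,v,z):
        c=-s.R.T@s.t;d=s.R.T@np.array([(u-s.K[0,2])/s.K[0,0],(v-s.K[1,2])/s.K[1,1],1.]);return c+d*(z-c[2])/d[2]
    def px(s,P):
        q=s.K@(s.R@np.asarray(P)+s.t);return q[:2]/q[2]
E
python3 - <<'E'
from h import *
for n in ['top','scene']:
    c=Cam(f'pics/{n}0.npz');H,S,V=[c.hsv[...,i] for i in range(3)]
    print(n)
    reg=np.all(np.abs(np.nan_to_num(c.W)[...,:2]-[.5,.0])<[.35,.45],-1)
    def rep(name,m):
        m=(m&reg).astype(np.uint8);k,l,st,ce=cv2.connectedComponentsWithStats(m)
        for i in range(1,k):
            if st[i,4]>8:
                P=c.W[l==i];print(name,st[i],np.round(ce[i],1),'med',np.round(np.nanmedian(P,0),3),'lo',np.round(np.nanpercentile(P,2,0),3),'hi',np.round(np.nanpercentile(P,98,0),3))
    rep('blue',(H>105)&(H<130)&(S>150)&(V>60)); rep('yellow',(H>22)&(H<32)&(S>200)&(V>120)); rep('red',((H<4)|(H>175))&(S>180)&(V>80)); rep('orange',(H>8)&(H<16)&(S>215)&(V>170))
    rep('green',(H>60)&(H<95)&(S>100)); 
    z=c.W[...,2]
    rep('z>.145',(z>.145)&(c.W[...,0]>.4)); rep('z.095-.112',(z>.093)&(z<.107)&(c.W[...,0]>.4)&(S<80))
for n in ['top','scene']:
    p=Cam(f'pics/{n}0.npz').p
    cr=p[120:215,200:390] if n=='top' else p[170:300,160:370]
    cv2.imwrite(f'pics/{n}crop.png',cv2.resize(cr[:,:,::-1],None,fx=4 if n=='top' else 3.6,fy=4 if n=='top' else 3.6,interpolation=cv2.INTER_CUBIC))
E
```

```text
top
blue [435  78  24  19 223] [449.6  86.8] med [ 0.83  -0.434  0.119] lo [ 0.808 -0.449  0.028] hi [ 0.849 -0.421  0.124]
blue [173 247  24  27 352] [187.  259.9] med [0.4   0.239 0.036] lo [0.369 0.229 0.002] hi [0.433 0.27  0.105]
red [  97   79   54   30 1348] [121.8  92.4] med [0.816 0.391 0.139] lo [0.782 0.325 0.132] hi [0.849 0.448 0.144]
red [272 233  17  29 223] [280.2 246.7] med [0.431 0.002 0.024] lo [ 0.397 -0.016  0.017] hi [0.465 0.021 0.03 ]
green [ 214  145  155   55 3647] [276.3 180.6] med [0.593 0.02  0.012] lo [ 0.561 -0.215  0.007] hi [0.701 0.173 0.106]
green [ 284  145   83   21 1226] [325.7 154.5] med [ 0.682 -0.134  0.012] lo [ 0.652 -0.231  0.007] hi [ 0.701 -0.014  0.036]
green [263 147  15  22 268] [270.3 155.7] med [0.679 0.025 0.012] lo [0.653 0.007 0.007] hi [0.703 0.046 0.017]
z>.145 [299 157  27  19 257] [307.7 164.9] med [ 0.621 -0.062  0.181] lo [ 0.599 -0.108  0.147] hi [ 0.641 -0.047  0.189]
z>.145 [163 255  13   6  64] [168.8 257.8] med [0.405 0.258 0.179] lo [0.401 0.251 0.148] hi [0.412 0.27  0.184]
z.095-.112 [126 108  11   2  11] [131.  108.
[... 2094 characters left out ...]
6  14 132] [201.8 138.1] med [ 0.433 -0.247  0.101] lo [ 0.405 -0.287  0.093] hi [ 0.441 -0.231  0.107]
z.095-.112 [398 175  19  11 103] [406.5 181. ] med [0.414 0.26  0.101] lo [0.401 0.239 0.098] hi [0.424 0.28  0.104]
z.095-.112 [179 208   6   5  12] [181.2 210.3] med [ 0.637 -0.22   0.099] lo [ 0.634 -0.226  0.094] hi [ 0.639 -0.212  0.103]
z.095-.112 [286 222  27  25 345] [299.5 234.2] med [0.62  0.056 0.099] lo [0.591 0.028 0.094] hi [0.647 0.083 0.103]
z.095-.112 [224 248 113  40 881] [280.3 267.2] med [0.706 0.037 0.098] lo [ 0.697 -0.085  0.094] hi [0.715 0.155 0.101]
z.095-.112 [404 351   2  24  27] [404.1 362.7] med [0.828 0.321 0.101] lo [0.807 0.317 0.098] hi [0.849 0.324 0.107]
```

View pics/topcrop.png

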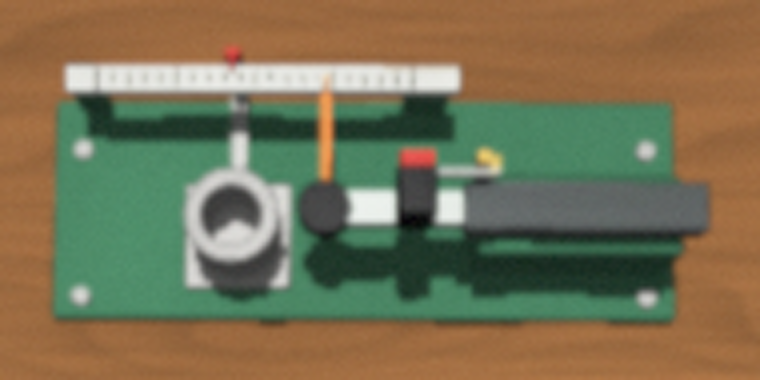

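View pics/scenecrop.png

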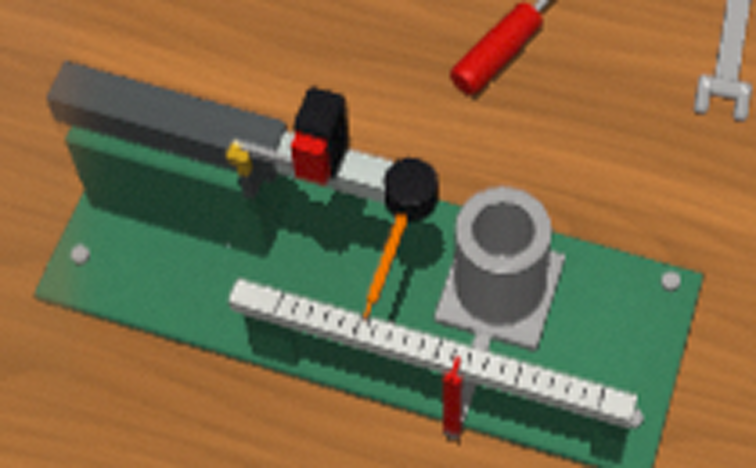

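The cup, ledge, red mark, pointer and brush all resolve in both views, and the heights match the ones given. Next: stand yaw and more accurate circle centres.

```bash
python3 - <<'E'
from h import *
for n in ['top','scene']:
    c=Cam(f'pics/{n}0.npz');H,S,V=[c.hsv[...,i] for i in range(3)];W=np.nan_to_num(c.W);z=W[...,2]
    print(n,'cam',-c.R.T@c.t)
    def plane(m,h,lo=None):
        v,u=np.nonzero(m);return np.array([c.ray(a,b,h)[:2] for a,b in zip(u,v)])
    L=(z>.093)&(z<.107)&(S<80)&(abs(W[...,0]-.705)<.03)&(abs(W[...,1])<.2)
    P=plane(L,.1);(cx,cy),(w,h),a=cv2.minAreaRect((P*1000).astype(np.float32));print('ledge',cx,cy,w,h,a)
    G=(H>60)&(H<95)&(S>100)&(z<.02)&(abs(W[...,0]-.64)<.1)
    P=plane(G,.012);print('base',cv2.minAreaRect((P*1000).astype(np.float32)))
    C=(abs(z-.101)<.006)&(S<80)&(np.hypot(W[...,0]-.617,W[...,1]-.055)<.036)
    P=plane(C,.102);print('cup',cv2.minEnclosingCircle((P*1000).astype(np.float32)))
    hull=cv2.convexHull((P*1000).astype(np.float32));print(cv2.fitEllipse(hull))
    C=(abs(z-.102)<.006)&(np.hypot(W[...,0]-.405,W[...,1]-.26)<.04)
    P=plane(C,.104);print('disc',cv2.minEnclosingCircle((P*1000).astype(np.float32)))
    C=(z>.176)&(np.hypot(W[...,0]-.405,W[...,1]-.26)<.04)
    P=plane(C,.18);print('cap',cv2.minEnclosingCircle((P*1000).astype(np.float32)))
    C=(z>.178)&(np.hypot(W[...,0]-.62,W[...,1]+.06)<.05)&(V<60)
    P=plane(C,.186);print('handle top',cv2.minAreaRect((P*1000).astype(np.float32)))
    C=(abs(z-.112)<.007)&(H>8)&(H<18)&(S>150)&(np.hypot(W[...,0]-.67,W[...,1]-0)<.06)
    P=plane(C,.112);print('pointer',len(P),P[P[:,0]>P[:,0].max()-.006].mean(0),P[:,0].max())
    C=(abs(z-.106)<.01)&((H<6)|(H>174))&(S>130)&(np.hypot(W[...,0]-.71,W[...,1]-.055)<.04)
    P=plane(C,.108);print('mark',P.mean(0),P.min(0),P.max(0))
    C=(z>.142)&(z<.16)&(W[...,1]<-.085)&(W[...,1]>-.13)&(abs(W[...,0]-.63)<.05)
    print('lug',np.median(c.W[C],0),c.W[C].min(0),c.W[C].max(0))
E
```

```text
top cam [ 0.39783841 -0.01172287  1.28363878]
ledge 702.8027954101562 34.9654541015625 246.22274780273438 15.557280540466309 89.1549301147461
base ((631.9227905273438, -28.34320068359375), (412.0231628417969, 143.50770568847656), 88.75786590576172)
cup ((615.2810668945312, 55.47052764892578), 30.143232345581055)
((615.6446533203125, 55.266414642333984), (57.8717155456543, 59.325531005859375), 149.52090454101562)
disc ((402.3297424316406, 259.66912841796875), 27.74468231201172)
cap ((402.9581604003906, 261.1627197265625), 10.233710289001465)
handle top ((604.32470703125, -52.95136642456055), (24.925395965576172, 11.654324531555176), 43.63732147216797)
pointer 42 [ 0.68374936 -0.00557292] 0.6863255206612463
mark [0.71648346 0.05332213] [0.71132244 0.05077841] [0.71910221 0.05584524]
lug [ 0.63352667 -0.10072474  0.15088719] [ 0.62883177 -0.11038863  0.14206664] [ 0.64307372 -0.08591675  0.15735965]
scene cam [1.08927358 0.16162179 1.02984845]
ledge 707.7498168945312 34.67185974121094 248.96328735351562 18.94692039489746 88.97061157226562
base ((638.6593017578125, -28.7215576171875), (413.9812927246094, 148.10177612304688), 88.98225402832031)
cup ((619.9889526367188, 57.03249740600586), 30.736631393432617)
((620.2545776367188, 56.19028854370117), (58.197879791259766, 60.733787536621094), 103.60479736328125)
disc ((409.7540283203125, 260.28863525390625), 27.436250686645508)
cap ((406.67779541015625, 260.3212585449219), 9.951781272888184)
handle top ((618.5045166015625, -57.17128372192383), (24.71843910217285, 29.91526985168457), 88.77066040039062)
pointer 78 [ 0.69880736 -0.00568123] 0.7014213909644739
mark [0.72178043 0.05401959] [0.71033725 0.04962372] [0.72872256 0.05887279]
lug [ 0.63614291 -0.10055623  0.14840406] [ 0.62881398 -0.11095983  0.14222322] [ 0.64464867 -0.08585335  0.15576083]
```

```bash
cat >> h.py <<'E'
from scipy.spatial.transform import Rotation as Ro
YAW=-0.0175
def ori(flip=0,yaw=YAW):
    s=-1 if flip else 1
    R=np.array([[0,s,0],[s,0,0],[0,0,-1.]]).T
    return (Ro.from_euler('z',yaw)*Ro.from_matrix(R)).as_rotvec()
def snap(name,cam='wrist'):
    from bench import camera,camera_info
    i=camera_info(cam);p,d=camera(cam)
    cv2.imwrite(f"pics/{name}.png",p[:,:,::-1]);np.savez(f"pics/{name}.npz",p=p,d=d,K=i["camera_matrix"],r=i["rvec"],t=i["tvec"])
    return Cam(f"pics/{name}.npz")
E
python3 - <<'E'
from bench import *
from h import *
c=Cam('pics/wrist0.npz');R=Ro.from_rotvec(current_ee_rot()).as_matrix()
print('cam in tool',R.T@(-c.R.T@c.t-current_tool_pos()),'fwd',R.T@c.R[2])
for f in (0,1):
    for p in ([.405,.26,.3],[.405,.26,.141],[.618,.056,.215],[.618,.056,.143],[.617,-.058,.141],[.617,.002,.141]):
        q=ik(p,ori(f));print(f,p,None if q is None else np.round(q,2))
E
```

```text
cam in tool [ 0.0722682   0.0008571  -0.14153175] fwd [-2.86259911e-01 -3.86800181e-05  9.58152003e-01]
0 [0.405, 0.26, 0.3] [0.4  0.13 0.03 1.47 0.   1.98]
0 [0.405, 0.26, 0.141] [ 0.4   0.19 -0.31  1.07  0.    1.98]
0 [0.618, 0.056, 0.215] [-0.04  0.39  0.17  1.35  0.    1.54]
0 [0.618, 0.056, 0.143] [-0.04  0.41  0.03  1.18  0.    1.54]
0 [0.617, -0.058, 0.141] [-0.23  0.41  0.02  1.18  0.    1.36]
0 [0.617, 0.002, 0.141] [-0.13  0.41  0.01  1.17  0.    1.46]
1 [0.405, 0.26, 0.3] [ 0.4   0.13  0.03  1.47  0.   -1.16]
1 [0.405, 0.26, 0.141] [ 0.4   0.19 -0.31  1.07  0.   -1.16]
1 [0.618, 0.056, 0.215] [-0.04  0.39  0.17  1.35  0.   -1.6 ]
1 [0.618, 0.056, 0.143] [-0.04  0.41  0.03  1.18  0.   -1.6 ]
1 [0.617, -0.058, 0.141] [-0.23  0.41  0.02  1.18  0.   -1.78]
1 [0.617, 0.002, 0.141] [-0.13  0.41  0.01  1.17  0.   -1.69]
```

```bash
python3 - <<'E'
from bench import *
from h import *
move_to([.405,.26,.28],ori());print(current_clock(),current_tool_pos())
c=snap('w1')
H,S,V=[c.hsv[...,i] for i in range(3)];W=np.nan_to_num(c.W)
for nm,m,h in [('cap',(abs(W[...,2]-.18)<.004),.18),('disc+',(abs(W[...,2]-.103)<.004),.104)]:
    m&=np.hypot(W[...,0]-.405,W[...,1]-.26)<.04
    v,u=np.nonzero(m);P=np.array([c.ray(a,b,h)[:2] for a,b in zip(u,v)])*1000
    print(nm,len(P),cv2.minEnclosingCircle(P.astype(np.float32)),cv2.fitEllipse(cv2.convexHull(P.astype(np.float32))))
E
```

```text
3.0 [0.40536905 0.25950583 0.27989573]
cap 514 ((401.09796142578125, 263.0843505859375), 10.690797805786133) ((401.1676330566406, 263.1458435058594), (20.747169494628906, 20.841341018676758), 6.065643787384033)
disc+ 1161 ((401.13433837890625, 263.497314453125), 26.885141372680664) ((401.2371826171875, 263.5820617675781), (52.56060028076172, 52.98802185058594), 124.06819152832031)
```

View pics/w1.png

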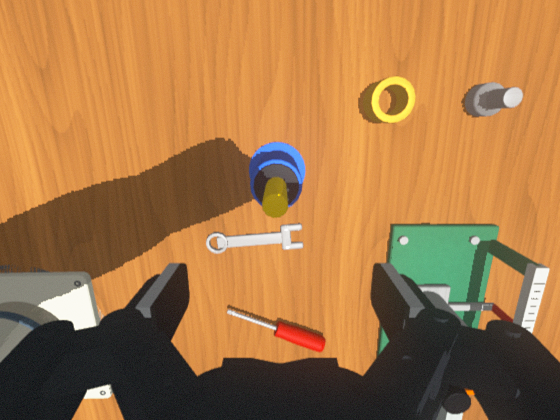

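The wrist view shows the yellow cap at (275,198), about 4 mm off the finger midline (u≈280). I'll take the brush at (0.402,0.262). The holder-to-cup displacement from both fixed cameras agrees to about 1–2 mm.

```bash
python3 - <<'E'
from bench import *
from h import *
b=[.402,.262]
move_straight([*b,.26],velocity=.1)
print(move_straight([*b,.141],velocity=.12,threshold=15))
clamp(40);print(current_clock(),current_tool_pos(),current_width(),current_ft_force())
move_straight([*b,.141+.02],velocity=.1);print(current_ft_force())
move_straight([*b,.141+.095],velocity=.15);print(current_clock(),current_tool_pos(),current_width(),current_ft_force())
snap('w2');snap('s2','scene')
E
```

```text
False
5.1417 [0.40197531 0.26203055 0.14113776] 0.021241398104961208 [0.22463993 1.19441272 2.64482059]
[ 0.12599523 -1.58572024 -1.11800757]
6.1417 [0.40167376 0.2618493  0.23496625] 0.020714863922757534 [-0.39010799 -0.18573247 -2.08248005]
```

View pics/w2.png

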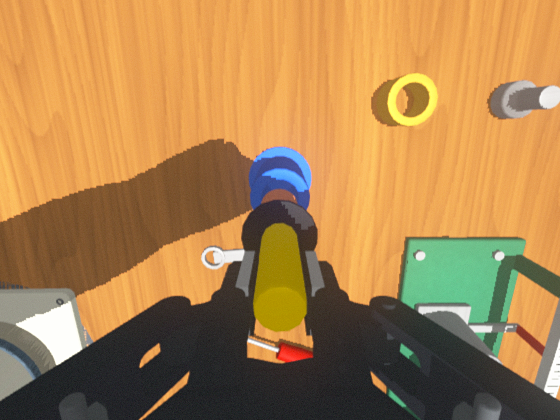

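View pics/s2.png

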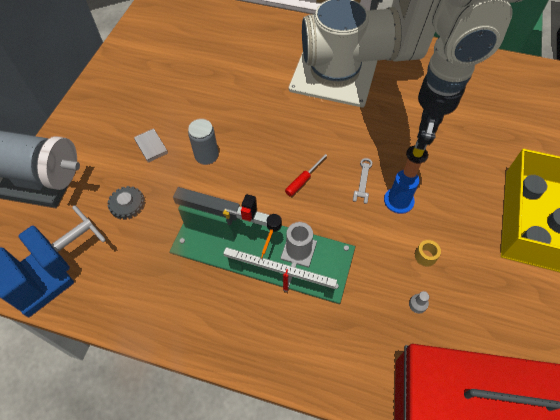

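```bash
python3 - <<'E'
from bench import *
from h import *
move_straight([.615,.057,.245],velocity=.2);print(current_clock(),current_tool_pos())
for n in ('scene','top'):
    c=snap('a3'+n,n);W=np.nan_to_num(c.W)
    zt=current_tool_pos()[2]+.019-.130
    print('disc z',zt+.074)
    V=c.hsv[...,2];S=c.hsv[...,1]
    m=(abs(W[...,2]-(zt+.074))<.005)&(np.hypot(W[...,0]-.617,W[...,1]-.057)<.035)
    v,u=np.nonzero(m);P=np.array([c.ray(a,b,zt+.074)[:2] for a,b in zip(u,v)])*1000
    print(n,len(P),cv2.minEnclosingCircle(P.astype(np.float32)))
    v,u=np.nonzero((abs(W[...,2]-.101)<.006)&(S<80)&(np.hypot(W[...,0]-.617,W[...,1]-.055)<.036))
    if len(v)>5:
        P=np.array([c.ray(a,b,.102)[:2] for a,b in zip(u,v)])*1000
        print('cup',n,len(P),cv2.minEnclosingCircle(P.astype(np.float32)))
p=Cam('pics/a3scene.npz').p[150:290,200:400];cv2.imwrite('pics/a3c.png',cv2.resize(p[:,:,::-1],None,fx=4,fy=4,interpolation=cv2.INTER_CUBIC))
p=Cam('pics/a3top.npz').p[120:215,200:390];cv2.imwrite('pics/a3t.png',cv2.resize(p[:,:,::-1],None,fx=4,fy=4,interpolation=cv2.INTER_CUBIC))
E
```

```text
7.8667 [0.61448016 0.05764304 0.24525477]
disc z 0.2083128187480323
scene 238 ((618.6527709960938, 57.65541076660156), 23.898426055908203)
cup scene 252 ((620.534423828125, 56.037818908691406), 30.022947311401367)
disc z 0.2083545325693809Traceback (most recent call last):
  File "<stdin>", line 11, in <module>
cv2.error: OpenCV(4.12.0) /io/opencv/modules/imgproc/src/shapedescr.cpp:201: error: (-215:Assertion failed) count >= 0 && (depth == CV_32F || depth == CV_32S) in function 'minEnclosingCircle'
```

```bash
python3 - <<'E'
from bench import *
from h import *
x=[.6158,.0564]
move_straight([*x,.225],velocity=.1)
print(move_straight([*x,.175],velocity=.08,threshold=15),current_tool_pos(),current_ft_force(),current_ft_torque())
E
```

```text
False [0.61606724 0.05638522 0.17551498] [ 0.22703274  0.25725075 -0.95580259] [-0.02910018 -0.00771559 -0.06214033]
```

```bash
python3 - <<'E'
from bench import *
from h import *
x=[.6158,.0564]
print(move_straight([*x,.140],velocity=.07,threshold=12),current_tool_pos(),current_ft_force(),current_clock())
sleep(.2);snap('s4','scene');print(current_ft_force(),current_width())
E
python3 -c "
import cv2
p=cv2.imread('pics/s4.png')[150:290,200:400];cv2.imwrite('pics/s4c.png',cv2.resize(p,None,fx=4,fy=4,interpolation=2))"
```

```text
True [0.61527637 0.05638849 0.14239973] [ 0.16520973 -0.73114372  1.09927174] 9.5583
[ 0.68907676  0.542386   -0.61603526] 0.02085556993074118
```

View pics/s4c.png

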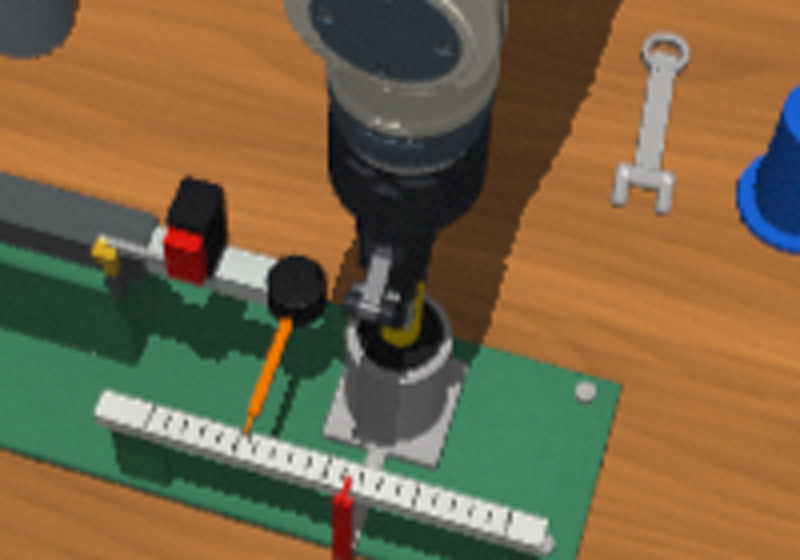

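The disc is down on the rim (contact at TCP z 0.1424, where 0.143 was expected). Next: draw up 42 mm, push in again, withdraw and return the brush.

```bash
python3 - <<'E'
from bench import *
from h import *
x=[.6156,.0564]
move_straight([*x,.1845],velocity=.12);sleep(.15);print(current_tool_pos())
print(move_straight([*x,.140],velocity=.08,threshold=12),current_tool_pos());sleep(.25)
print(current_tool_pos(),current_clock(),current_width())
move_straight([*x,.25],velocity=.15)
move_straight([.402,.262,.25],velocity=.2);print(current_clock(),current_tool_pos())
c=snap('s5','scene');snap('t5','top');snap('w5')
W=np.nan_to_num(c.W);z=current_tool_pos()[2]+.019-.056
for h,r in ((z,.035),):
    m=(abs(W[...,2]-h)<.005)&(np.hypot(W[...,0]-.405,W[...,1]-.26)<r);v,u=np.nonzero(m)
    P=np.array([c.ray(a,b,h)[:2] for a,b in zip(u,v)])*1000;print(len(P),cv2.minEnclosingCircle(P.astype(np.float32)))
p=c.p[110:220,340:460];cv2.imwrite('pics/s5c.png',cv2.resize(p[:,:,::-1],None,fx=5,fy=5,interpolation=2))
E
```

```text
[0.61512316 0.05644019 0.18337993]
True [0.61480999 0.05642406 0.1416878 ]
[0.61481177 0.05644526 0.14166198] 11.2333 0.021287384419463835
13.7417 [0.40250154 0.26161234 0.24985622]
219 ((406.794677734375, 260.1459655761719), 24.595285415649414)
```

View pics/s5c.png

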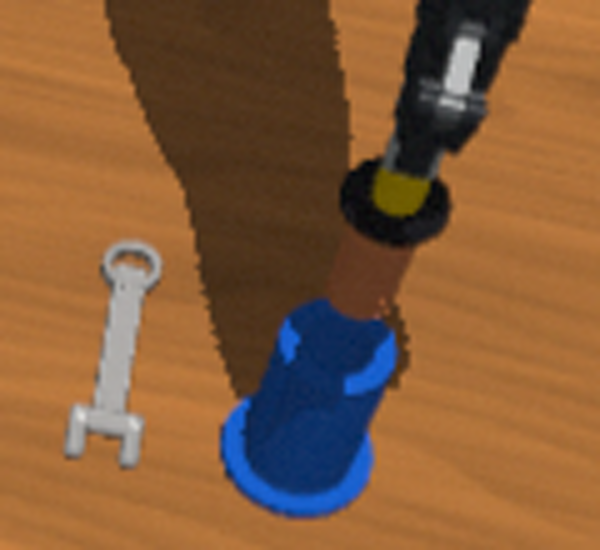

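View pics/w5.png

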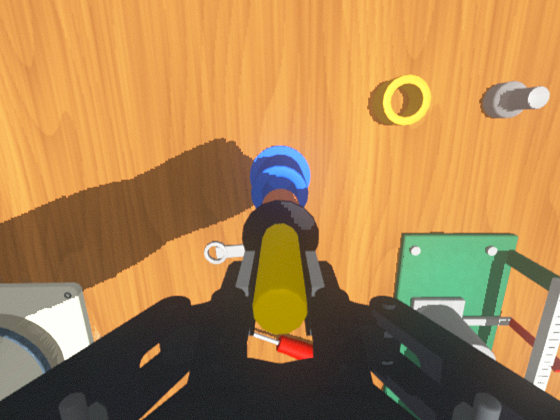

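```bash
python3 - <<'E'
from bench import *
from h import *
b=[.402,.262]
print(move_straight([*b,.17],velocity=.12,threshold=10),current_tool_pos(),current_ft_force())
E
```

```text
False [0.40237684 0.26212768 0.17059743] [-0.06964324  0.24516722 -1.45740691]
```

```bash
python3 - <<'E'
from bench import *
from h import *
b=[.402,.262]
print(move_straight([*b,.138],velocity=.06,threshold=6),current_tool_pos(),current_ft_force())
gripper_open();sleep(.2);print(current_clock(),current_width(),current_ft_force())
move_straight([*b,.28],velocity=.2);print(current_clock())
c=snap('w6');W=np.nan_to_num(c.W)
for nm,h in (('cap',.18),('disc',.104)):
    m=(abs(W[...,2]-h)<.004)&(np.hypot(W[...,0]-.402,W[...,1]-.262)<.03);v,u=np.nonzero(m)
    P=np.array([c.ray(a,b_,h)[:2] for a,b_ in zip(u,v)])*1000;print(nm,len(P),np.median(W[m],0),cv2.minEnclosingCircle(P.astype(np.float32)))
E
```

```text
True [0.40161443 0.26184491 0.1391273 ] [ 0.19826044 -0.34485546  1.01412842]
16.0583 0.08537074422633925 [ 0.01076242 -0.2291975  -0.05372986]
16.9083
cap 507 [0.40119507 0.26314324 0.17893402] ((401.434814453125, 263.4566955566406), 10.652451515197754)
disc 1007 [0.40185751 0.27016733 0.1030805 ] ((400.9554748535156, 263.556396484375), 26.593215942382812)
```

View pics/w6.png

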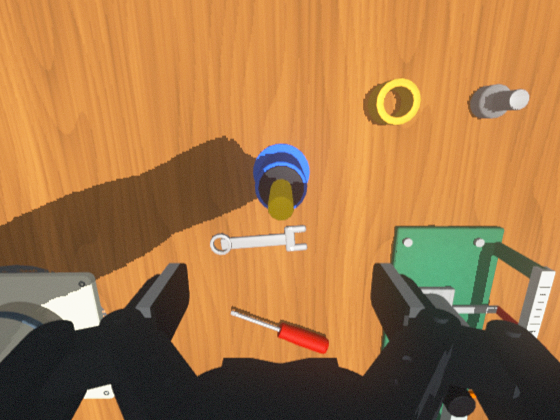

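The brush is seated as it was at the start: cap at z≈0.179, axis vertical within 1 mm. On to the handle.

```bash
python3 - <<'E'
from bench import *
from h import *
move_to([.615,-.058,.285],ori());print(current_clock(),current_tool_pos())
c=snap('w7')
H,S,V=[c.hsv[...,i] for i in range(3)];W=np.nan_to_num(c.W)
m=(abs(W[...,2]-.186)<.006)&(np.hypot(W[...,0]-.615,W[...,1]+.058)<.05)
v,u=np.nonzero(m);print(len(v),u.min(),u.max(),v.min(),v.max())
for nm,mm in (('blk',m&(V<70)),('red',m&(S>150)&(V>80)&((H<6)|(H>174)))):
    v,u=np.nonzero(mm)
    if len(v)<4: continue
    P=np.array([c.ray(a,b,.186 if nm=='blk' else .18)[:2] for a,b in zip(u,v)])*1000
    print(nm,len(v),cv2.minAreaRect(P.astype(np.float32)),P.min(0),P.max(0),np.median(W[mm],0))
for nm,mm,h in (('red',(S>150)&(V>60)&((H<6)|(H>174)),None),('orange',(H>8)&(H<18)&(S>200)&(abs(W[...,2]-.112)<.01),.112)):
    mm=mm&(abs(W[...,0]-.67)<.08)&(abs(W[...,1])<.12)
    k,l,st,ce=cv2.connectedComponentsWithStats(mm.astype(np.uint8))
    for i in range(1,k):
        if st[i,4]>10: print(nm,st[i],np.median(W[l==i],0),W[l==i].min(0),W[l==i].max(0))
E
```

```text
18.3917 [ 0.6147554  -0.05685883  0.28525638]
1026 260 295 196 224
blk 1014 ((612.7632446289062, -57.087127685546875), (23.62434196472168, 28.568117141723633), 89.06114959716797) [598.33010257 -69.09249209] [626.96135128 -45.07557961] [ 0.61255456 -0.0570644   0.18490553]
red [375  68  15  11  97] [0.71665104 0.05426773 0.10587428] [0.70709043 0.04949048 0.08601946] [0.72123807 0.05885883 0.10893283]
red [296 189  12  31 275] [ 0.63302968 -0.05540285  0.17783336] [ 0.62890467 -0.06771545  0.14641672] [ 0.63735135 -0.04844529  0.1796959 ]
```

View pics/w7.png

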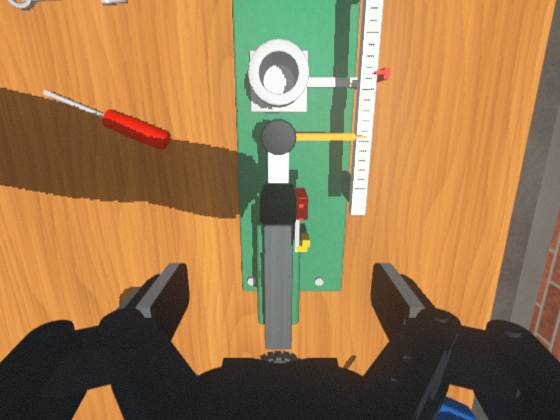

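The wrist view shows the handle top at (278,200), the red button at (302,203), the brass lug at (303,242), the pointer tip at (365,136) and the red mark at (381,74). The handle is centred at (0.6128,−0.0571), and the lug is well behind the finger path.

```bash
python3 - <<'E'
from bench import *
from h import *
g=[.614,-.0568]
move_straight([*g,.25],velocity=.12)
print(move_straight([*g,.141],velocity=.1,threshold=8),current_tool_pos(),current_ft_force())
c=snap('w8')
clamp(50);sleep(.3);print(current_clock(),current_width(),current_ft_force(),current_tool_pos())
snap('w9');snap('s9','scene')
E
```

```text
False [ 0.61433877 -0.05688151  0.14168859] [0.42193746 0.33629812 0.26343912]
21.0333 0.030823507301801827 [-6.43808883  0.33131463  7.93329814] [ 0.61384512 -0.05688033  0.14218285]
```

View pics/w9.png

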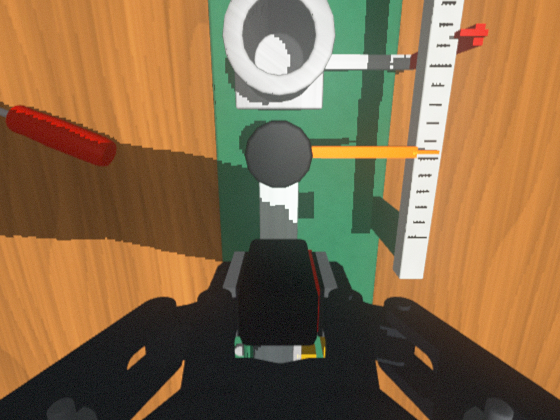

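```bash
python3 - <<'E'
from bench import *
from h import *
p=np.array(current_tool_pos());d=.055
t=p+np.array([.0175*d,d,0])
t[2]=.1415
print(move_straight(list(t),velocity=.06),current_clock(),current_width(),current_ft_force(),current_tool_pos());sleep(.2)
snap('w10');snap('s10','scene');snap('t10','top')
for n,(y0,y1,x0,x1) in (('s10',(210,300,230,320)),('t10',(120,160,220,320)),('w10',(0,200,300,540))):
    q=cv2.imread(f'pics/{n}.png')[y0:y1,x0:x1];f=min(8,700//q.shape[1]);cv2.imwrite(f'pics/{n}c.png',cv2.resize(q,None,fx=f,fy=f,interpolation=2));print(n,f)
E
```

```text
False 22.2 0.031049445568882388 [-4.03978441 -1.50822869  4.15722768] [ 0.61488587 -0.00229287  0.14222877]
s10 7
t10 7
w10 2
```

View pics/s10c.png

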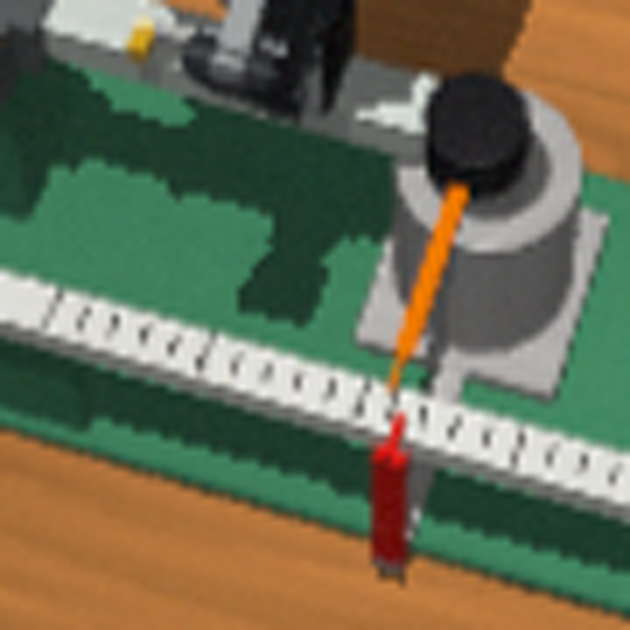

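View pics/t10c.png

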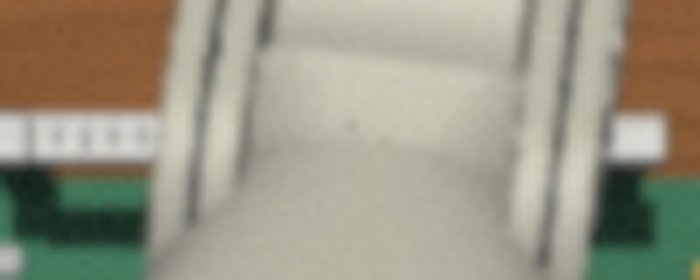

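View pics/w10.png

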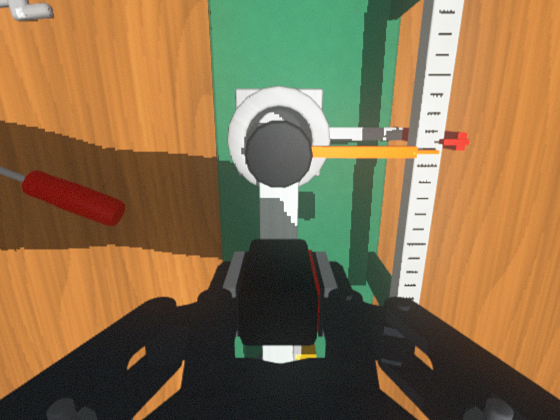

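The wrist view has the pointer tip at (438,152) and the mark tip at (443,142), so the arm is a few mm short. I'll compute the gap.

```bash
cat >> h.py <<'E'
def gap(c,cp):
    H,S,V=[c.hsv[...,i] for i in range(3)]
    u_,v_=cp; vv,uu=np.mgrid[0:420,0:560];near=np.hypot(uu-u_,vv-v_)<50
    ys=np.array([-np.sin(YAW),np.cos(YAW)]);xs=np.array([np.cos(YAW),np.sin(YAW)]);out={}
    for n,m,h in (('ptr',(H>8)&(H<22)&(S>190)&(V>150),.112),('mark',((H<6)|(H>174))&(S>170)&(V>150),.108)):
        v,u=np.nonzero(m&near);P=np.array([c.ray(a,b,h)[:2] for a,b in zip(u,v)]);X=P@xs;Y=P@ys
        s=(X>X.max()-.008) if n=='ptr' else (X<X.min()+.005)
        out[n]=(X[s].mean().round(4),Y[s].mean().round(4),int(s.sum()))
    return out,'gap',out['mark'][1]-out['ptr'][1]
E
python3 - <<'E'
from h import *
print(gap(Cam('pics/w10.npz'),(440,148)));print(gap(Cam('pics/s10.npz'),(286,267)))
c=Cam('pics/w10.npz');print(c.ray(438,152,.112),c.ray(443,142,.108))
c=Cam('pics/s10.npz');print(c.ray(286.1,265.4,.112),c.ray(287.3,269.3,.108))
E
```

```text
({'ptr': (np.float64(0.6964), np.float64(0.0624), 42), 'mark': (np.float64(0.7079), np.float64(0.0671), 60)}, 'gap', np.float64(0.00470000000000001))
({'ptr': (np.float64(0.6976), np.float64(0.0611), 3), 'mark': (np.float64(0.7142), np.float64(0.0656), 3)}, 'gap', np.float64(0.004500000000000004))
[0.70209874 0.04960463 0.112     ] [0.70617684 0.0545797  0.108     ]
[0.70471007 0.05018097 0.112     ] [0.71080819 0.05461451 0.108     ]
```

Both views give a gap of 4.5–4.7 mm, so I'll move another 4.6 mm.

```bash
python3 - <<'E'
from bench import *
from h import *
p=np.array(current_tool_pos());d=.0046
move_straight([p[0]+.0175*d,-.0022+d+.0002,.1415],velocity=.03);sleep(.3)
print(current_clock(),current_width(),current_ft_force(),current_tool_pos(),p)
w=snap('w11');s=snap('s11','scene');print(gap(w,(440,148)));print(gap(s,(286,267)))
q=s.p[210:300,230:320,::-1];cv2.imwrite('pics/s11c.png',cv2.resize(q,None,fx=7,fy=7,interpolation=2))
E
```

```text
23.15 0.030752100719680257 [-4.0682773  -3.2753881   3.76545715] [0.61494951 0.00210066 0.14221699] [ 0.61487296 -0.0023868   0.14217194]
({'ptr': (np.float64(0.6973), np.float64(0.0666), 31), 'mark': (np.float64(0.708), np.float64(0.0673), 55)}, 'gap', np.float64(0.0006999999999999923))
({'ptr': (np.float64(0.6982), np.float64(0.0655), 4), 'mark': (np.float64(0.7142), np.float64(0.0656), 3)}, 'gap', np.float64(0.00010000000000000286))
```

View pics/w11.png

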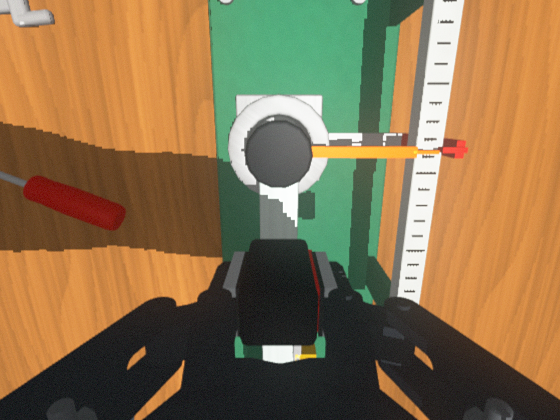

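View pics/s11.png

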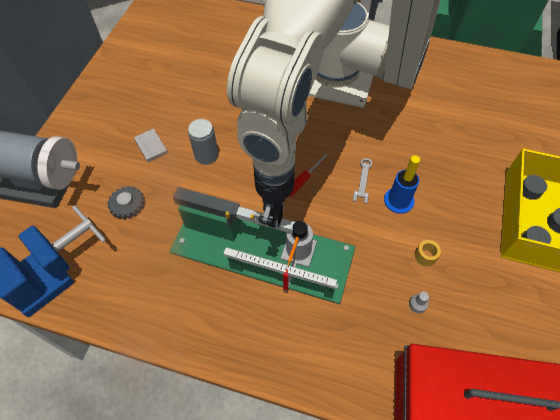

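The pointer tip at (438,151) is level with the mark at (446,149), gap 0.1–0.7 mm. The brush stands in its holder at (403,190) and the other things are undisturbed. I'll check that the arm is holding still, then hand in.

```bash
python3 - <<'E'
from bench import *
print(current_tool_pos(),current_width(),abs(current_joint_vel()).max());sleep(.5)
print(current_tool_pos(),current_width(),abs(current_joint_vel()).max(),current_clock())
hand_in()
E
```

```text
[0.6149736  0.00207451 0.14219245] 0.03078906716980165 0.001294359002200088
[0.6149661  0.0020766  0.14222467] 0.030685438026768305 0.0034654121629110485 23.75
the job is handed in; nothing more can be done
```

The job is done and handed in at 23.8 s, with the gripper still pinching the lamp handle at the mark. `hand_in()` gives no verdict, so what follows is what I measured.

- **Scrubbing:** I pushed the brush in until the disc met the cup rim, drew it up about 42 mm, and pushed it fully in again. Contact came at TCP z 0.1424 m and then 0.1417 m, against 0.143 m expected.
- **Brush back in its holder:** I let it go upright. The wrist camera put the cap at about 179 mm, within 1 mm of where it started.
- **Lamp arm:** I pinched the handle to a width of 31 mm, which means the button is right in, and drew the arm out about 59 mm. The pointer is level with the red mark within 0.7 mm by the wrist camera and 0.1 mm by the scene camera.
- **Holding still:** over the last 0.5 s before handing in, the tool moved less than 0.1 mm.
- **Other things on the bench:** by eye in the last scene picture, none had moved.

**Disagreements:** no check failed. The cameras differed from each other by 2–6 mm in absolute x, so I worked from relative positions. The tool still read about 4 N sideways while holding, which I put down to a small centring offset on the handle.

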